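# Unlock the dial padlock in its nest and hold it up open

## Robot

A 6-joint arm with a two-finger parallel gripper is mounted at the origin on the work surface. World frame = base frame: x ahead of the robot, y to its left, z up, the work surface at z = 0. Lengths are in m, angles in rad, forces in N, time in s.
With the tool pointing down it reaches from about 0.275 to 0.725 m from the base axis. Payload 15.9 kg.
Tool frame: the origin (TCP) lies on the centre line of the jaws, within the pads' length; the fingertips stand 19 mm ahead of it and the grasp point (between the pads) is the TCP; z points along the fingers, y is the line along which they close (so a half turn about z gives the same grasp; the last joint's range is limited). The gripper opens to 85 mm and grips with 20 to 120 N. Pads are 22 mm wide; open, the fingers measure 114 mm over their backs; the gripper's body (76 mm by 85 mm) begins 54 mm behind the grasp point. The pads swing forward as they close: fully open they stand 13 mm farther back than shut.
Start: joints at [1.293, 0.213, -0.034, 1.323, 0, 1.571], TCP at [0.137, 0.481, 0.25] pointing down, gripper open.
Joint ranges: [-2.98, 2.98], [-0.74, 1.72], [-1.14, 1.35], [-2.1, 2.04], [-1.57, 1.44], [-3.14, 3.14]. Speed limits (rad/s): [1.89, 1.89, 2.39, 2.57, 3.14, 3.14].

## Interface

Orientations are given as a unit quaternion [w, x, y, z].
In Python, from cell import manip gives the robot as it stands.
- The arm moves only by the shell command python3 -m crank 'ROWS' [OPENING]. ROWS is a JSON object of lists of equal length, an entry for each row: "linear": the shift along the world's x, y, z in mm, a list of three; "spin": the turn about the world's z in rad. A call has 1 to 5 rows; each row shifts and turns the commanded pose from where the row before left it; what a row does not reach is not made up. A row lasts 1/10 s, in which the tool goes at most 50 mm and 8.59 degrees, less where a joint would pass 70% of its speed; a pose out of reach is approached as far as the arm can. A call with a gripper value outside its range is refused whole. OPENING is the finger opening in mm, from 0 to 85.4, set as the call begins (- or left out, the last holds). The fingers move at their own pace and stop on an object; the grip force is fixed at half the most. Time passes only in rows, so rows that do not move let the fingers close. It gives the time, the measured TCP pose, the force, the opening and the grip force at its end, in the units of the state.
- manip.state(): the state, without advancing time (a new reading comes with each control period).
- manip.get_image(name): name is "side" or "top" or "wrist"; returns a dict with "color" (384x512x3 uint8, red, green, blue), "camera_matrix" (3x3 intrinsics, pixels), "R" (3x3) and "t" (3): a world point X has camera coordinates R X + t; the wrist camera has in their place "hand_eye" (4x4, takes a point from camera to tool coordinates, whose origin is the TCP and whose axes are the flange's). Camera axes: x right, y down, z forward; pixel columns grow to the right and rows downward; lengths in m; the calibration is good to about 2 mm. The wrist camera is an equidistant fisheye: a pixel r from the principal point sees the ray r / f radians off the axis. A picture is of the moment at which its call begins: read the wrist's pose just before it. There is no depth.
- manip.hand_in(): hands the job in; it is judged then, once.
Trained networks look in a picture, given as the dict that the camera call returned (one of the last four; its "shot" number tells which), for a name from the list of things; names that differ only in an ending like _2 or _b are one class to them, and where a whole thing is asked for, a point or a joint stands for the part that bears it (a point fixed in the world has none). Each returns a list of dicts, best first, with "conf" (0 to 1); they miss things now and then, are a little off and sometimes report something else, mostly with a low value. They report only what shows in the picture. A call takes as long as a camera call. They do not tell look-alikes from the thing itself.
- manip.silhouettes(name, picture): "mask" (384x512 bool, what is visible of it) and "uv" ([column, row] in pixels, amid what is visible of it).
The state is a dict: "time": time; "q": joint angles; "joint_velocities": joint speeds; "joint_torque": joint torques, N m; "tool_pos": TCP position; "eef_rot": TCP orientation; "contact_force": force on the tool from outside, world axes, zero at the start; "ft_torque": the same for the moment, N m; "width": finger opening in m; "finger_force": force on a finger pad.
Only numpy, scipy, OpenCV 4.12 (cv2) and the standard library are available. Lean on these libraries where they do the work, as an engineer would, in place of code of your own. Each camera call takes 0.05 s, during which the arm holds its last target. There are 200 camera calls.

## Task

Slide the nest's keeper by its grip to its end stop, off the brass padlock, then turn the padlock's dial, feeling its clicks, until its nose points at the raised pip beside the shackle, then pull the shackle fully open with the padlock still in its nest. Lift the padlock out by its shackle and present it: finish while holding it open, still and about level, dial up, at least 13 cm above the bench and clear of everything else. Leave the other things on the bench where they are.

Things in the scene. Friction and masses are not known exactly. Their poses are not given: they have to be found in the camera images.
- nest: Fixed aluminium nest; origin at bench height under the middle of the padlock's seat, which is 25 mm up; x runs from the shackle side to the rail side. Front posts (y +-27 to +-37, x -30 to -36, top 46 mm), side walls (41 mm high) and rear stop (39 mm) hold the padlock with 1.5 mm of play. At x = +62 mm a rail 24 mm wide, 42 mm high runs along y from -39 to +90 mm, end stop at its +y end (52 mm high).
- keeper (a joint): Sliding keeper on the nest's rail, in m: 0 to 0.076 (end stop), growing towards the nest's +y; starts between 0 and 0.015. A 24 mm wide tongue reaches over the padlock's rear edge and bars it from being lifted; it is clear of the padlock above 0.055. About 2 N moves it and it stays where it is left.
- keeper_grip (a point): Centre of the keeper's grip, an upright black post 20 mm (nest x) by 16 mm (nest y) by 30 mm high, its top 88 mm and its foot 58 mm above the bench. Moves with the keeper along the nest's y. Fingers closing along the nest's y are clear of the dial.
- padlock: Loose brass padlock lying face up in the nest, about 0.3 kg, body 56 (x) by 60 (y) by 26 mm; origin at the centre of the body's underside, z up through the dial, the shackle leaves towards its -x. Its axes start parallel to the nest's. A raised pip on its face at x = -24 mm marks the open setting.
- padlock_center (a point): Centre of the padlock's body, 13 mm above its underside; starts 38 mm above the bench.
- dial (a joint): Angle of the padlock's dial in rad, 0 when its nose points at the pip (towards the shackle), growing anticlockwise seen from above; starts at 1.05, 1.57 or 2.09, so turn it clockwise. Clicks (about 0.05 N m) every 30 degrees, one of them at 0; it settles into the nearest. Only with the dial within about 0.1 rad of 0 does the shackle come out.
- dial_grip (a point): On the dial's axis, half-way up its grip bar, 39.6 mm above the padlock's underside. Bar 26 mm long (along this point's x), 12 mm thick (y), 17 mm high, its top 48.6 mm above the underside, on a disc 40 mm across with its top at 31.6 mm. A 4 mm wide nose stands at the bar's -x end: this point's -x is where the nose points.
- shackle (a joint): How far the shackle is pulled out of the padlock, in m: 0 shut, 0.018 fully open, towards the padlock's -x. About 3 N moves it when the dial is at the pip, and it stays where it is left; otherwise it is blocked after 1.5 mm.
- shackle_grip (a point): Midway between the two parallel legs of the steel U-shaped shackle, 60 mm from the padlock's centre (shut), at the bars' centre height (38 mm above the bench). Bars 9 mm thick, 47 mm over the outsides of the legs (along y), straight from 28 to 64 mm from the padlock's centre, bow's end at 88 mm. Only bench below, so fingers can close on both legs from outside, from above.
- pliers: Bystander: pliers, 130 mm long.
- hammer: Bystander: hammer.
- wrench: Bystander: wrench.
- plate: Bystander: steel plate 90 by 55 by 4 mm.
- bench_block: Bystander: steel bench block 60 by 60 by 22 mm.
- keyed_padlock: Bystander: smaller steel padlock with a keyhole and no dial, 34 by 40 by 20 mm, shackle of 24 mm.
- stone_dish: Bystander: low white dish, 72 mm across, 28 mm high.
There are look-alikes about, which are no part of the job. Of the things like the padlock, leave any that is turquoise; of the rest the larger one is meant. What is shaped like the nest but pink is not meant.

How it is judged:
On the way, in this order (a step that is already met when the one before it is completed fails the run):
1. the keeper's grip is slid to its end stop, with the padlock still in the nest (value of joint keeper above 0.071 m and height (world z) of padlock_center below 0.048 m), for 0.2 s.
2. the dial's nose points at the pip (value of joint dial between -0.13 and 0.13 rad and value of joint shackle below 0.005 m), for 0.2 s.
3. the shackle is pulled open while the padlock is in the nest (value of joint shackle above 0.0145 m and height (world z) of padlock_center below 0.055 m), for 0.1 s.
At the end, for the whole second after the job is handed in: The padlock is held still (under 30 mm/s) in the fingers, its centre at least 115 mm above the bench, dial up and level within 0.35 rad, touching neither nest nor bystanders; shackle at least 13.5 mm out, dial within 0.2 rad of the pip, keeper at least 65 mm along (value of joint keeper above 0.065 m and value of joint dial between -0.2 and 0.2 rad and value of joint shackle above 0.0135 m and height (world z) of padlock_center above 0.115 m and angle between padlock's own z axis and vertical below 0.35 rad and linear speed of padlock below 0.03 m/s and contact force between padlock and the fingers above 2 N and contact force between padlock and nest below 0.1 N and contact force between padlock and pliers below 0.1 N and contact force between padlock and hammer below 0.1 N and contact force between padlock and wrench below 0.1 N and contact force between padlock and plate below 0.1 N and contact force between padlock and bench_block below 0.1 N and contact force between padlock and keyed_padlock below 0.1 N and contact force between padlock and stone_dish below 0.1 N); the arm keeps its last pose, push and grip.
It fails at once if another thing on the bench is pushed more than 30 mm (distance of any of pliers, hammer, wrench, plate, bench_block, keyed_padlock, stone_dish from where it was at the start of the episode above 0.03 m).
It also fails if it takes over 72 s, if anything falls off the work surface, if the arm or the gripper's body presses on something with over 40 N, if the wrist force passes 120 N, or if a joint passes its speed limit or range.

## Working session

There is one attempt and no reset: what is moved stays moved. The work goes in short steps, Python scripts to look and compute and a shell command to move; the robot and the scene stay as the last step left them, time stands still between calls to the robot, and variables do not carry over. Pictures are saved under pics/ and viewed, at most 10 in all, crops included, and the job is handed in when it is done.

```bash
mkdir -p pics
cat > h.py <<'E'
import numpy as np,cv2
from cell import manip
def ray(p,uv):
    K=p["camera_matrix"];R=np.array(p["R"]);t=np.array(p["t"])
    d=R.T@np.linalg.inv(K)@np.array([uv[0],uv[1],1.]);return -R.T@t,d
def onz(p,uv,z):
    o,d=ray(p,uv);return o+d*(z-o[2])/d[2]
def save(n,c,s=1): cv2.imwrite(n,cv2.resize(c,None,fx=s,fy=s,interpolation=cv2.INTER_CUBIC)[...,::-1])
E
python3 - <<'E'
from h import *
s=manip.state();print({k:np.round(v,3).tolist() for k,v in s.items()})
for n in("top","side"):
    p=manip.get_image(n);save(f"pics/{n}1.png",p["color"],1.5)
    for nm in("nest","padlock","keeper_grip","dial_grip","shackle_grip","keyed_padlock","stone_dish","pliers","hammer","wrench","plate","bench_block"):
        try: r=manip.silhouettes(nm,p)
        except Exception as e: print(nm,e);continue
        print(n,nm,[(round(d["conf"],2),np.round(d["uv"]).tolist(),int(d["mask"].sum()),np.round(onz(p,d["uv"],.04),3).tolist()[:2]) for d in r[:4]])
E
```

```text
{'time': 0.0, 'q': [1.293, 0.213, -0.035, 1.323, 0.0, 1.571], 'joint_velocities': [0.0, 0.002, 0.001, -0.001, 0.0, 0.0], 'joint_torque': [-0.003, -68.618, 48.711, 0.018, 0.0, -0.0], 'tool_pos': [0.137, 0.481, 0.25], 'eef_rot': [-0.0, 0.138, 0.99, -0.001], 'contact_force': [-0.341, -0.804, 0.04], 'ft_torque': [0.059, -0.026, 0.057], 'finger_force': 0.0, 'width': 0.085}
top nest [(0.74, [362.0, 243.0], 1432, [0.417, -0.257]), (0.62, [282.0, 180.0], 827, [0.595, -0.049])]
top padlock [(0.78, [261.0, 265.0], 602, [0.367, 0.014]), (0.62, [314.0, 133.0], 264, [0.725, -0.143]), (0.58, [298.0, 198.0], 662, [0.544, -0.092]), (0.52, [295.0, 194.0], 163, [0.557, -0.084])]
top keeper_grip [(0.75, [366.0, 238.0], 170, [0.43, -0.268])]
top dial_grip [(0.64, [259.0, 264.0], 183, [0.368, 0.021]), (0.44, [299.0, 193.0], 179, [0.557, -0.093]), (0.21, [307.0, 220.0], 184, [0.484, -0.113])]
top shackle_grip [(0.56, [299.0, 223.0], 192, [0.476, -0.09]), (0.45, [281.0, 260.0], 128, [0.378, -0.038]), (0.45, [242.0, 206.0], 207, [0.525, 0.063]), (0.42, [329.0, 146.0], 1, [0.687, -0.182])]
top keyed_padlock 
[... 974 characters left out ...]
70.0], 259, [0.628, -0.084])]
side shackle_grip [(0.71, [339.0, 202.0], 100, [0.347, -0.031]), (0.58, [282.0, 178.0], 90, [0.496, -0.086]), (0.58, [222.0, 152.0], 20, [0.687, -0.153])]
side keyed_padlock [(0.21, [284.0, 179.0], 106, [0.491, -0.082])]
side stone_dish [(0.95, [204.0, 188.0], 445, [0.682, 0.002]), (0.48, [272.0, 126.0], 223, [0.577, -0.324])]
side pliers [(0.71, [322.0, 132.0], 212, [0.421, -0.331])]
side hammer [(0.6, [245.0, 358.0], 2793, [0.465, 0.38])]
side wrench [(0.51, [270.0, 126.0], 297, [0.583, -0.326])]
side plate [(0.55, [253.0, 158.0], 252, [0.592, -0.149])]
side bench_block [(0.69, [142.0, 337.0], 1303, [0.646, 0.393]), (0.69, [281.0, 181.0], 51, [0.498, -0.073])]
```

View pics/top1.png

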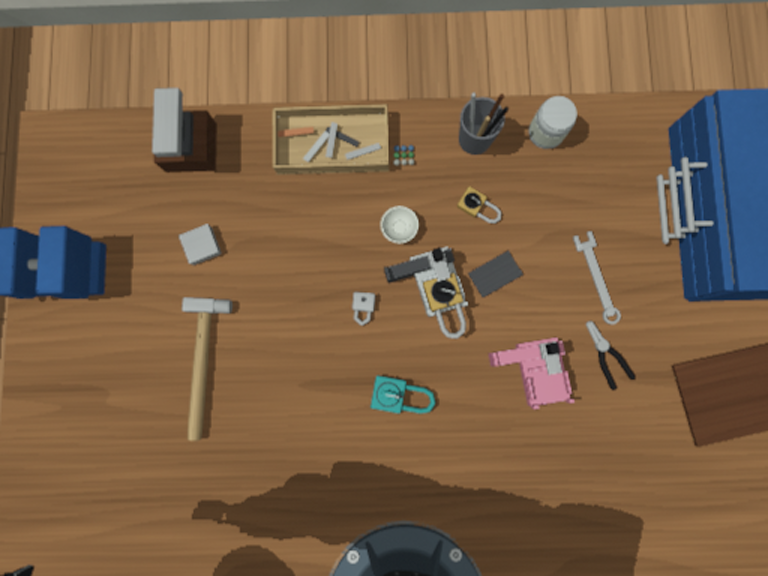

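View pics/side1.png

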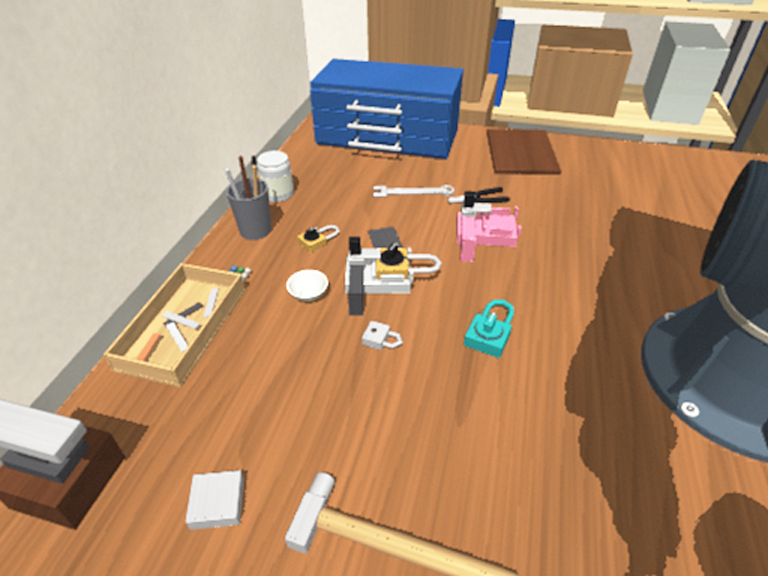

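Padlocks: brass in white nest at top (295,195), small loose brass (316,135), turquoise (261,265). Turquoise ones are excluded, and the larger brass one in the aluminium nest fits. The pink nest at (362,245) is excluded too. I'll move above the target and confirm it with a crop.

```bash
python3 -m crank '{"linear":[[24,-38,0],[24,-38,0],[24,-38,0],[24,-38,0],[24,-38,0]],"spin":[0.12,0.12,0.12,0.12,0.12]}'
python3 -m crank '{"linear":[[24,-38,0],[24,-38,0],[24,-38,0],[24,-38,0],[24,-38,0]],"spin":[0,0,0,0,0]}'
python3 -m crank '{"linear":[[24,-38,0],[24,-38,0],[24,-38,0],[24,-38,0],[24,-38,0]],"spin":[0,0,0,0,0]}'
python3 -m crank '{"linear":[[0,0,0],[0,0,0]],"spin":[0,0]}'
cat >> h.py <<'E'
from scipy.spatial.transform import Rotation as Ro
def wpose(s):
    w,x,y,z=s["eef_rot"];return Ro.from_quat([x,y,z,w]).as_matrix(),np.array(s["tool_pos"])
def wonz(p,s,uv,z):
    K=p["camera_matrix"];T=np.array(p["hand_eye"]);R,t=wpose(s)
    m=np.array([(uv[0]-K[0][2])/K[0][0],(uv[1]-K[1][2])/K[1][1]]);r=np.linalg.norm(m)
    d=np.array([*(m/max(r,1e-9)*np.sin(r)),np.cos(r)])
    d=R@T[:3,:3]@d;o=R@T[:3,3]+t
    return o+d*(z-o[2])/d[2]
def wproj(p,s,X):
    K=p["camera_matrix"];T=np.array(p["hand_eye"]);R,t=wpose(s)
    c=T[:3,:3].T@(R.T@(np.array(X)-t)-T[:3,3]);a=np.arctan2(np.hypot(c[0],c[1]),c[2]);u=c[:2]/np.hypot(c[0],c[1])*a
    return np.array([K[0][0]*u[0]+K[0][2],K[1][1]*u[1]+K[1][2]])
E
cat > look.py <<'E'
from h import *
import sys,pickle
s=manip.state();p=manip.get_image("wrist");save(f"pics/{sys.argv[1]}.png",p["color"],1.5)
pickle.dump((s,p),open(sys.argv[1]+".pkl","wb"))
print(s["time"],np.round(s["tool_pos"],4),np.round(s["q"],3),np.degrees(np.arctan2(*wpose(s)[0][:2,1][::-1])))
for nm,z in(("nest",.03),("padlock",.05),("keeper_grip",.088),("dial_grip",.0736),("shackle_grip",.0425),("keyed_padlock",.02),("stone_dish",.02),("plate",.004)):
    print(nm,[(round(d["conf"],2),np.round(d["uv"]).tolist(),int(d["mask"].sum()),np.round(wonz(p,s,d["uv"],z),3).tolist()[:2]) for d in manip.silhouettes(nm,p)[:3]])
E
python3 look.py w1
```

```text
time: 1.8
tool_pos: [0.2569, 0.2905, 0.2504]
eef_rot: [0.0, -0.161, 0.987, 0.0]
contact_force: [0.9, 1.2, 0.4]
width: 0.0854
finger_force: 0.0
time: 2.3
tool_pos: [0.3771, 0.1003, 0.2505]
eef_rot: [0.0, -0.158, 0.987, 0.0]
contact_force: [0.7, 1.0, -0.2]
width: 0.0859
finger_force: 0.0
time: 2.8
tool_pos: [0.4971, -0.0899, 0.2504]
eef_rot: [0.0, -0.158, 0.987, -0.0]
contact_force: [0.3, 0.4, 0.5]
width: 0.0856
finger_force: 0.0
time: 3.0
tool_pos: [0.4964, -0.0886, 0.2499]
eef_rot: [-0.0, -0.158, 0.988, 0.0]
contact_force: [0.1, 0.5, -0.4]
width: 0.0854
finger_force: 0.0
3.0 [ 0.4964 -0.0886  0.2499] [-0.177  0.223 -0.023  1.326  0.    -0.493] 108.13541847429211
nest [(0.86, [154.0, 57.0], 6943, [0.411, -0.247]), (0.58, [258.0, 245.0], 4294, [0.598, -0.056])]
padlock [(0.89, [367.0, 90.0], 2884, [0.374, -0.001]), (0.67, [181.0, 291.0], 582, [0.69, -0.135]), (0.64, [248.0, 205.0], 3299, [0.543, -0.086])]
keeper_grip [(0.8, [241.0, 256.0], 1155, [0.589, -0.079]), (0.61, [124.0, 71.0], 1238, [0.436, -0.253])]
dial_grip [(0.86, [376.0, 94.0], 815, [0.379, 0.002]), (0.73, [261.0, 161.0], 932, [0.485, -0.09]), (0.62, [251.0, 217.0], 851, [0.547, -0.081])]
shackle_grip [(0.63, [341.0, 61.0], 779, [0.352, -0.039]), (0.56, [262.0, 155.0], 993, [0.484, -0.089])]
keyed_padlock [(0.64, [356.0, 218.0], 827, [0.527, 0.057])]
stone_dish [(0.66, [271.0, 298.0], 1040, [0.68, -0.009])]
plate [(0.75, [172.0, 203.0], 2412, [0.589, -0.182]), (0.39, [250.0, 214.0], 950, [0.571, -0.077])]
```

Run:
```python
from h import *
import pickle
s,p=pickle.load(open("w1.pkl","rb"));c=p["color"][120:320,150:400]
save("pics/w1c.png",c,3)
print(manip.state()["time"])
```

```text
3.45
```

View pics/w1c.png

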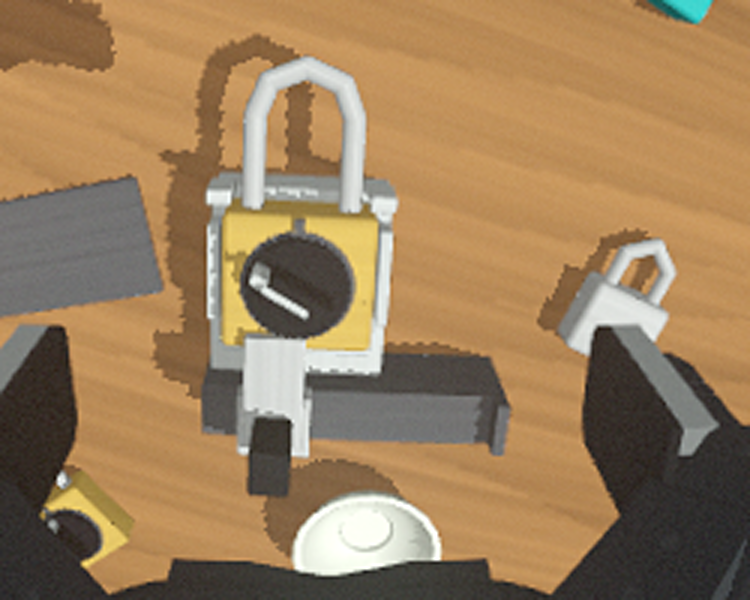

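Confirmed: the crop shows the larger brass padlock in the aluminium nest. Its pip is at (298,225), the disc is centred near (298,285), and the nose points upper left, so the dial is about 1.05. The grip is at (270,455) and the rail runs right to an end stop at (500,430). Next I fit the nest pose.

```bash
cat > fit.py <<'E'
from h import *
import pickle
from scipy.optimize import least_squares
s,p=pickle.load(open("w1.pkl","rb"))
pts=[((-28,-30,51),(227,207)),((-28,30,51),(381,208)),((28,30,51),(373,350)),((28,-30,51),(222,347)),((0,0,56.6),(298,285)),((-88,0,42.5),(308,58)),((-24,0,52),(299,226)),((-36,-37,46),(206,188)),((-36,37,46),(397,196))]
uv=np.array([b for a,b in pts])/3+[150,120]
def W(v,a): 
    c,S=np.cos(v[2]),np.sin(v[2]);return np.array([v[0]+(c*a[0]-S*a[1])/1e3,v[1]+(S*a[0]+c*a[1])/1e3,a[2]/1e3])
f=lambda v:np.concatenate([wproj(p,s,W(v,a))-b for (a,_),b in zip(pts,uv)])
r=least_squares(f,[.55,-.087,.32],loss="soft_l1");v=r.x
print(np.round(v,4),np.degrees(v[2])+90,np.round(f(v).reshape(-1,2)*3,1).tolist())
for k in(0,.005,.01,.015):print(k,[np.round((wproj(p,s,W(v,(62+dx,-39+12+k*1e3+0,88)))-[150,120])*3) for dx in(-10,10)])
for z,uvs in((.088,[(252,493),(288,493)]),):
    for u in uvs:
        X=wonz(p,s,np.array(u)/3+[150,120],z);d=(X-W(v,(0,0,0)))[:2]*1e3;c,S=np.cos(v[2]),np.sin(v[2]);print("gripcorner nest",c*d[0]+S*d[1],-S*d[0]+c*d[1])
E
python3 fit.py
```

```text
[ 0.5532 -0.0809  0.2783] 105.9462884997256 [[-4.6, 3.9], [-0.5, 8.8], [-0.5, 1.1], [0.3, -1.7], [0.7, 3.4], [-0.8, -5.1], [1.9, -1.2], [-0.1, -1.5], [2.2, -2.3]]
0 [array([220., 445.]), array([221., 489.])]
0.005 [array([234., 445.]), array([234., 489.])]
0.01 [array([247., 446.]), array([247., 490.])]
0.015 [array([260., 447.]), array([260., 491.])]
gripcorner nest 73.30936703333708 -15.105382269738328
gripcorner nest 72.5414739855415 -1.3255822180053443
```

```bash
python3 -m crank '{"linear":[[40,6,0],[40,6,0],[38,5,-30],[0,0,-40],[0,0,-40]],"spin":[-0.038,0,0,0,0]}' 50
python3 -m crank '{"linear":[[0,0,-30],[0,0,-15],[0,0,-12],[0,0,0],[0,0,0]],"spin":[0,0,0,0,0]}'
python3 -m crank '{"linear":[[0,0,0],[0,0,0],[0,0,0],[0,0,0],[0,0,0]],"spin":[0,0,0,0,0]}' 8
python3 look.py w2 | head -1
```

```text
time: 3.95
tool_pos: [0.6153, -0.0704, 0.1385]
eef_rot: [0.0, -0.14, 0.99, -0.0]
contact_force: [0.3, 0.1, -0.7]
width: 0.0499
finger_force: 0.0
time: 4.45
tool_pos: [0.6148, -0.0709, 0.0841]
eef_rot: [0.0, -0.14, 0.99, -0.0]
contact_force: [0.5, 0.1, -0.0]
width: 0.05
finger_force: 0.0
time: 4.95
tool_pos: [0.615, -0.0711, 0.0844]
eef_rot: [0.001, -0.14, 0.99, -0.0]
contact_force: [-1.2, -0.5, 7.1]
width: 0.0148
finger_force: 58.4
4.95 [ 0.615  -0.0711  0.0844] [-1.150e-01  5.300e-01 -1.000e-03  1.038e+00 -0.000e+00 -3.950e-01] 106.05000642861543
```

```bash
python3 -m crank '{"linear":[[-2.7,9.6,0],[-4.1,14.4,0],[-4.1,14.4,0],[-4.1,14.4,0],[-2.2,7.7,0]],"spin":[0,0,0,0,0]}'
python3 -m crank '{"linear":[[-0.8,2.9,0],[-0.8,2.9,0]],"spin":[0,0]}'
python3 -m crank '{"linear":[[-0.6,1.9,0],[0,0,0]],"spin":[0,0]}'
```

```text
time: 5.9
tool_pos: [0.5979, -0.0096, 0.0844]
eef_rot: [0.001, -0.14, 0.99, -0.0]
contact_force: [3.6, -1.1, 5.3]
width: 0.0146
finger_force: 58.5
time: 6.1
tool_pos: [0.5966, -0.0045, 0.0844]
eef_rot: [0.001, -0.14, 0.99, -0.0]
contact_force: [1.9, -1.6, 6.6]
width: 0.0146
finger_force: 58.8
time: 6.3
tool_pos: [0.596, -0.0025, 0.0844]
eef_rot: [0.001, -0.14, 0.99, -0.0]
contact_force: [2.9, 1.0, 7.2]
width: 0.0145
finger_force: 58.9
```

```bash
python3 -m crank '{"linear":[[-0.6,1.9,0],[0,0,0]],"spin":[0,0]}'
python3 -m crank '{"linear":[[-0.6,1.9,0],[0,0,0]],"spin":[0,0]}'
python3 -m crank '{"linear":[[-0.6,1.9,0],[0,0,0],[0,0,0]],"spin":[0,0,0]}'
```

```text
time: 6.5
tool_pos: [0.5959, -0.0023, 0.0844]
eef_rot: [0.001, -0.139, 0.99, -0.002]
contact_force: [6.0, -11.9, 4.6]
width: 0.0146
finger_force: 58.9
time: 6.7
tool_pos: [0.5958, -0.002, 0.0845]
eef_rot: [0.002, -0.139, 0.99, -0.003]
contact_force: [10.1, -24.4, 0.6]
width: 0.0151
finger_force: 59.0
time: 7.0
tool_pos: [0.5957, -0.0017, 0.0845]
eef_rot: [0.002, -0.138, 0.99, -0.005]
contact_force: [14.2, -35.8, -1.8]
width: 0.0151
finger_force: 58.9
```

```bash
python3 -m crank '{"linear":[[1.5,-5.2,0],[0,0,0]],"spin":[0,0]}'
python3 -m crank '{"linear":[[0,0,0],[0,0,0],[0,0,0],[0,0,40],[0,0,40]],"spin":[0,0,0,0,0]}' 50
python3 -m crank '{"linear":[[-30,-40,30],[-30,-40,0],[0,0,0],[0,0,0]],"spin":[0,0,0,0]}' 85
python3 look.py w3
python3 - <<'E'
import sys;sys.argv=['x']
from h import *
import pickle
s,p=pickle.load(open("w3.pkl","rb"));u=wproj(p,s,(.5532,-.0809,.055));print(u);a,b=int(u[0])-100,int(u[1])-90;a,b=max(a,0),max(b,0)
print(a,b);save("pics/w3c.png",p["color"][b:b+180,a:a+200],4)
E
```

```text
time: 7.2
tool_pos: [0.5961, -0.003, 0.0844]
eef_rot: [0.001, -0.139, 0.99, -0.0]
contact_force: [3.3, -0.4, 6.3]
width: 0.0147
finger_force: 60.8
time: 7.7
tool_pos: [0.5936, -0.0021, 0.1634]
eef_rot: [-0.001, -0.14, 0.99, 0.0]
contact_force: [1.0, -0.1, 0.9]
width: 0.0496
finger_force: 0.0
time: 8.1
tool_pos: [0.5385, -0.0772, 0.1893]
eef_rot: [0.0, -0.139, 0.99, 0.0]
contact_force: [0.4, 1.0, 0.6]
width: 0.0852
finger_force: 0.0
8.1 [ 0.5385 -0.0772  0.1893] [-0.142  0.321 -0.046  1.204  0.    -0.421] 105.96944177913456
nest [(0.95, [280.0, 236.0], 6426, [0.595, -0.038]), (0.59, [130.0, 32.0], 6447, [0.431, -0.243])]
padlock [(0.92, [250.0, 180.0], 5143, [0.541, -0.085]), (0.8, [384.0, 42.0], 4077, [0.379, -0.002]), (0.76, [180.0, 292.0], 446, [0.684, -0.126])]
keeper_grip [(0.82, [316.0, 249.0], 1782, [0.574, -0.015]), (0.61, [95.0, 30.0], 1753, [0.442, -0.247])]
dial_grip [(0.96, [251.0, 194.0], 1462, [0.547, -0.081]), (0.65, [247.0, 181.0], 5201, [0.536, -0.088]), (0.23, [260.0, 110.0], 1377, [0.477, -0.094])]
shackle_grip [(0.81, [266.0, 128.0], 1364, [0.492, -0.083])]
keyed_padlock [(0.63, [379.0, 202.0], 1446, [0.533, 0.059]), (0.26, [499.0, 306.0], 400, [0.643, 0.377])]
stone_dish [(0.85, [279.0, 298.0], 1318, [0.68, -0.011])]
plate [(0.76, [156.0, 186.0], 3378, [0.588, -0.183])]
[250.19563459 195.03055889]
150 105
```

View pics/w3c.png

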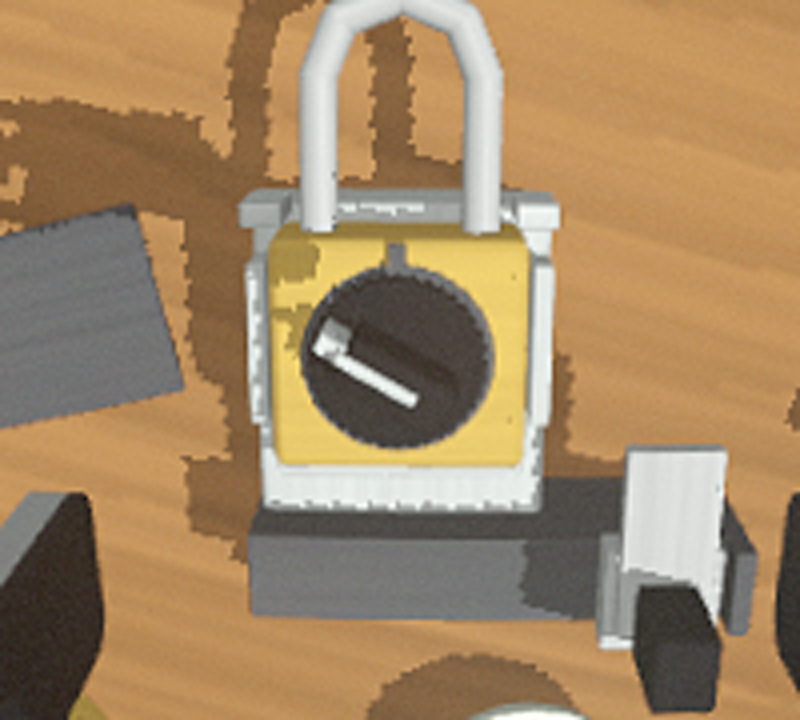

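Keeper is at the stop, clear of the padlock. The nose at (325,340), with the stripe running to (415,400), gives about 60° left of the pip, so the dial is at 1.05. I'll refine the pose.

```bash
cat > fit2.py <<'E'
from h import *
import pickle
from scipy.optimize import least_squares
s,p=pickle.load(open("w3.pkl","rb"))
pts=[((-28,-30,51),(272,238)),((-28,30,51),(526,240)),((28,30,51),(523,465)),((28,-30,51),(276,466)),((0,0,56.6),(398,357)),((-24,0,52),(397,256)),((-36,-37,46),(241,196)),((-36,37,46),(558,196)),((-50,-19,42.5),(319,122)),((-50,19,42.5),(482,122))]
uv=np.array([b for a,b in pts])/4+[150,105]
def W(v,a): 
    c,S=np.cos(v[2]),np.sin(v[2]);return np.array([v[0]+(c*a[0]-S*a[1])/1e3,v[1]+(S*a[0]+c*a[1])/1e3,a[2]/1e3])
f=lambda v:np.concatenate([wproj(p,s,W(v,a))-b for (a,_),b in zip(pts,uv)])
r=least_squares(f,[.55,-.087,.32],loss="soft_l1");v=r.x
print(np.round(v,4),np.degrees(v[2])+90,np.round(f(v).reshape(-1,2)*4,1).tolist())
for n,z in ((( 320,345),.0736),((415,400),.0736),((405,405),.0736)):
    d=(wonz(p,s,np.array(n)/4+[150,105],z)-W(v,(0,0,0)))[:2]*1e3;c,S=np.cos(v[2]),np.sin(v[2]);print(c*d[0]+S*d[1],-S*d[0]+c*d[1])
E
python3 fit2.py
```

```text
[ 0.5529 -0.0816  0.2752] 105.76792022104169 [[-5.9, -4.1], [5.4, -5.5], [2.3, 0.8], [-1.5, -1.8], [0.0, 3.2], [1.2, -3.8], [-2.8, -0.2], [2.9, 0.3], [-2.5, 10.9], [0.4, 11.0]]
-8.50588311853345 -15.917662641685759
3.6445800599466973 4.1454951159514355
4.787291249787503 2.0041448086429527
```

```bash
python3 -m crank '{"linear":[[14.5,-4,0],[0,0,0],[0,0,0],[0,0,0],[0,0,-20]],"spin":[0.15,0.15,0.15,0.15,0.15]}' 40
python3 -m crank '{"linear":[[0,0,-25],[0,0,-20],[0,0,0],[0,0,0]],"spin":[0.15,0.145,0,0]}'
```

```text
time: 9.05
tool_pos: [0.5549, -0.0806, 0.1708]
eef_rot: [0.001, -0.495, 0.869, -0.001]
contact_force: [0.3, -0.5, -0.4]
width: 0.0401
finger_force: 0.0
time: 9.45
tool_pos: [0.5536, -0.0804, 0.1245]
eef_rot: [-0.0, -0.613, 0.79, 0.0]
contact_force: [-0.2, 0.1, 0.3]
width: 0.0396
finger_force: 0.0
```

```bash
python3 -m crank '{"linear":[[0,0,-25],[0,0,-19],[0,0,0]],"spin":[0,0,0]}'
python3 -m crank '{"linear":[[0,0,0],[0,0,0],[0,0,0],[0,0,0],[0,0,0]],"spin":[0,0,0,0,0]}' 5
python3 -c "
from h import *
s=manip.state();print(np.round(s['q'],3),np.degrees(np.arctan2(*wpose(s)[0][:2,1][::-1])),s['ft_torque'])"
```

```text
time: 9.75
tool_pos: [0.5529, -0.0804, 0.0793]
eef_rot: [-0.001, -0.614, 0.789, 0.001]
contact_force: [-1.2, -0.2, -0.0]
width: 0.04
finger_force: 0.0
time: 10.25
tool_pos: [0.5546, -0.0807, 0.0819]
eef_rot: [0.001, -0.615, 0.789, -0.001]
contact_force: [-0.6, 0.8, 6.4]
width: 0.0098
finger_force: 61.1
[-0.144  0.42  -0.185  0.963  0.    -1.469] 165.88741913132876 [ 0.04622033  0.17672587 -0.03455214]
```

```bash
python3 -m crank '{"linear":[[0,0,0],[0,0,0],[0,0,0],[0,0,0],[0,0,0]],"spin":[-0.13,-0.13,-0.13,-0.13,-0.13]}'
python3 -m crank '{"linear":[[0,0,0],[0,0,0],[0,0,0],[0,0,0],[0,0,0]],"spin":[-0.13,-0.13,-0.13,-0.01,0]}'
python3 -c "
from h import *
s=manip.state();print(np.round(s['q'],3),np.degrees(np.arctan2(*wpose(s)[0][:2,1][::-1])),s['ft_torque'])"
```

```text
time: 10.75
tool_pos: [0.5552, -0.081, 0.082]
eef_rot: [0.002, -0.328, 0.945, -0.001]
contact_force: [4.7, -2.4, 3.4]
width: 0.0101
finger_force: 60.6
time: 11.25
tool_pos: [0.5554, -0.0811, 0.082]
eef_rot: [0.002, -0.136, 0.991, -0.001]
contact_force: [4.1, -3.1, 2.8]
width: 0.0102
finger_force: 60.6
[-0.145  0.42  -0.184  0.962 -0.001 -0.418] 105.67859360094788 [-0.54464832 -0.82304444 -0.00413244]
```

```bash
python3 -m crank '{"linear":[[0,0,0],[0,0,0],[0,0,0],[0,0,30],[0,0,40]],"spin":[0,0,0,0,0]}' 40
python3 -m crank '{"linear":[[-20,-2,10],[0,0,0],[0,0,0]],"spin":[0,0,0]}' 80
python3 look.py w4
python3 - <<'E'
from h import *
import pickle
s,p=pickle.load(open("w4.pkl","rb"));u=wproj(p,s,(.54,-.085,.055));a,b=max(int(u[0])-80,0),max(int(u[1])-70,0)
print(a,b);save("pics/w4c.png",p["color"][b:b+150,a:a+180],4)
E
```

```text
time: 11.75
tool_pos: [0.552, -0.0803, 0.1494]
eef_rot: [-0.002, -0.137, 0.991, 0.001]
contact_force: [1.9, 0.5, 1.0]
width: 0.0399
finger_force: 0.0
time: 12.05
tool_pos: [0.5335, -0.0825, 0.16]
eef_rot: [0.0, -0.137, 0.991, 0.0]
contact_force: [-0.2, -0.7, 0.1]
width: 0.0797
finger_force: 0.0
12.05 [ 0.5335 -0.0825  0.16  ] [-0.153  0.327 -0.114  1.13   0.    -0.429] 105.76055510601142
nest [(0.7, [121.0, 32.0], 7554, [0.431, -0.241])]
padlock [(0.7, [400.0, 45.0], 4509, [0.381, -0.002]), (0.68, [251.0, 197.0], 6397, [0.542, -0.087])]
keeper_grip [(0.95, [83.0, 32.0], 2010, [0.443, -0.243]), (0.94, [325.0, 268.0], 1928, [0.571, -0.018]), (0.69, [256.0, 214.0], 1803, [0.542, -0.082])]
dial_grip [(0.8, [254.0, 212.0], 1767, [0.546, -0.082]), (0.62, [412.0, 52.0], 1257, [0.391, -0.001])]
shackle_grip [(0.9, [275.0, 128.0], 1457, [0.482, -0.083]), (0.7, [350.0, 30.0], 1204, [0.384, -0.046])]
keyed_padlock [(0.6, [389.0, 217.0], 1670, [0.535, 0.056])]
stone_dish []
plate [(0.91, [152.0, 199.0], 3838, [0.587, -0.182])]
173 126
```

View pics/w4c.png

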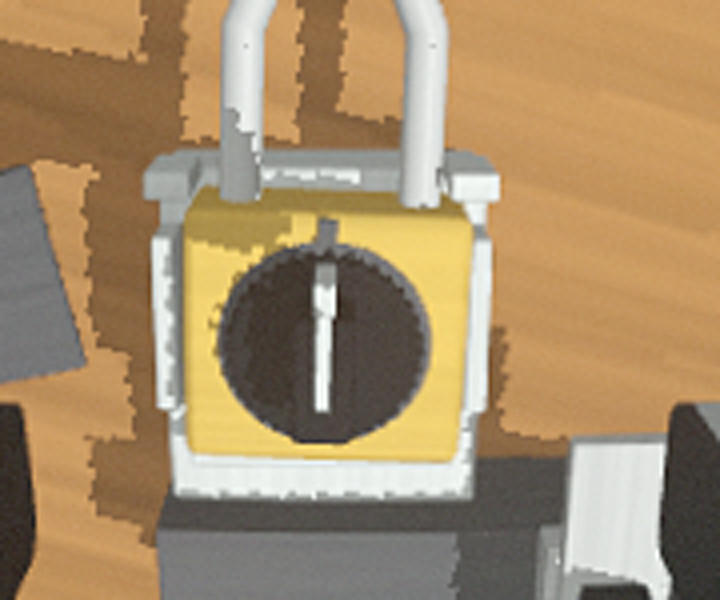

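The nose at (325,285) now points straight at the pip (328,235), and the padlock is seated. Next is the shackle.

```bash
python3 -m crank '{"linear":[[-31.5,-13,0],[0,0,-25],[0,0,-40],[0,0,-30],[0,0,-15]],"spin":[0,0,0,0,0]}' 66
python3 -m crank '{"linear":[[0,0,-10],[0,0,0],[0,0,0]],"spin":[0,0,0]}'
python3 -m crank '{"linear":[[0,0,0],[0,0,0],[0,0,0],[0,0,0]],"spin":[0,0,0,0]}' 38
```

```text
time: 13.0
tool_pos: [0.5006, -0.0953, 0.0476]
eef_rot: [-0.001, -0.137, 0.991, 0.0]
contact_force: [0.1, 0.2, 0.5]
width: 0.0662
finger_force: 0.0
time: 13.3
tool_pos: [0.5025, -0.0956, 0.0407]
eef_rot: [0.0, -0.137, 0.991, -0.0]
contact_force: [0.7, 0.7, 0.1]
width: 0.0661
finger_force: 0.0
time: 13.7
tool_pos: [0.5026, -0.0957, 0.041]
eef_rot: [0.001, -0.137, 0.991, -0.0]
contact_force: [-1.9, 0.4, 7.2]
width: 0.0447
finger_force: 60.0
```

```bash
python3 -m crank '{"linear":[[-2.9,-0.8,0],[-3.8,-1.1,0],[-3.8,-1.1,0],[-3.8,-1.1,0],[0,0,0]],"spin":[0,0,0,0,0]}'
python3 -m crank '{"linear":[[-1.9,-0.5,0],[-1.4,-0.4,0],[0,0,0]],"spin":[0,0,0]}'
python3 -m crank '{"linear":[[-1.4,-0.4,0],[0,0,0],[0,0,0]],"spin":[0,0,0]}'
```

```text
time: 14.2
tool_pos: [0.4875, -0.0999, 0.0405]
eef_rot: [0.0, -0.137, 0.991, -0.0]
contact_force: [-1.4, -0.0, 6.4]
width: 0.0446
finger_force: 60.5
time: 14.5
tool_pos: [0.4846, -0.1007, 0.0404]
eef_rot: [0.0, -0.137, 0.991, -0.0]
contact_force: [2.5, 0.4, 5.3]
width: 0.0447
finger_force: 60.5
time: 14.8
tool_pos: [0.4838, -0.1009, 0.0405]
eef_rot: [0.001, -0.137, 0.991, -0.0]
contact_force: [5.9, 2.0, 5.8]
width: 0.0451
finger_force: 60.4
```

```bash
python3 -m crank '{"linear":[[-1.4,-0.4,0],[0,0,0],[0,0,0]],"spin":[0,0,0]}'
python3 look.py w5
python3 - <<'E'
from h import *
import pickle
s,p=pickle.load(open("w5.pkl","rb"));u=wproj(p,s,(.50,-.095,.05));a,b=max(int(u[0])-90,0),max(int(u[1])-80,0)
print(a,b);save("pics/w5c.png",p["color"][b:b+150,a:a+200],4)
E
```

```text
time: 15.1
tool_pos: [0.4837, -0.1011, 0.0409]
eef_rot: [0.002, -0.138, 0.99, 0.0]
contact_force: [13.3, 5.9, 4.3]
width: 0.0447
finger_force: 60.6
15.1 [ 0.4837 -0.1011  0.0409] [-0.207  0.342 -0.423  0.802  0.002 -0.483] 105.80896337953212
nest [(0.74, [63.0, 78.0], 16589, [0.427, -0.223]), (0.62, [260.0, 290.0], 1866, [0.512, -0.092])]
padlock [(0.93, [289.0, 235.0], 5357, [0.468, -0.092]), (0.88, [474.0, 90.0], 9041, [0.379, -0.027])]
keeper_grip [(0.72, [4.0, 97.0], 423, [0.433, -0.205])]
dial_grip [(0.83, [497.0, 112.0], 1441, [0.39, -0.031]), (0.57, [290.0, 237.0], 5600, [0.458, -0.097])]
shackle_grip [(0.81, [410.0, 60.0], 3062, [0.378, -0.061]), (0.57, [230.0, 221.0], 5186, [0.471, -0.117])]
keyed_padlock [(0.58, [459.0, 297.0], 127, [0.499, 0.056])]
stone_dish []
plate [(0.85, [151.0, 324.0], 557, [0.587, -0.155])]
170 213
```

View pics/w5c.png

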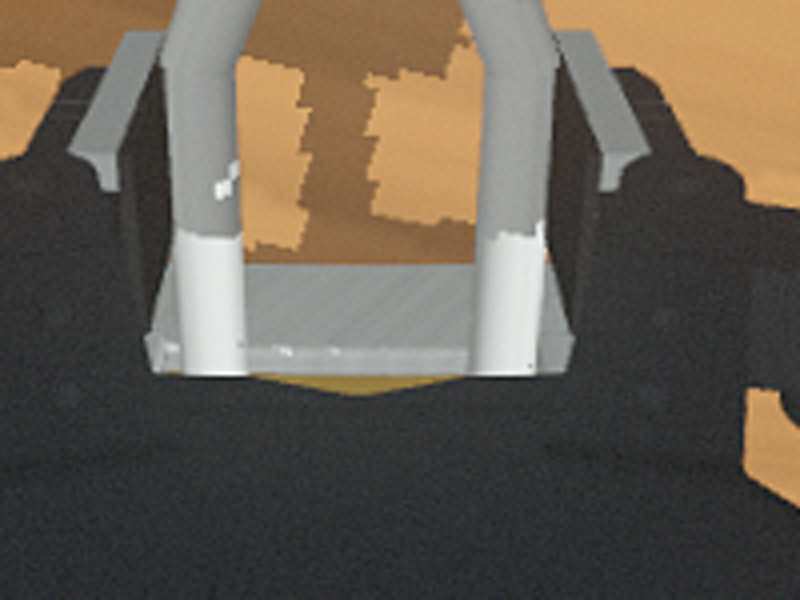

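The shackle is out to its stop: brass shows only behind the post line, and force is up to 13 N with no further travel. I'll relieve the tension and lift.

```bash
python3 -m crank '{"linear":[[2.2,0.6,0],[0,0,0],[0,0,4],[0,0,4],[0,0,4]],"spin":[0,0,0,0,0]}'
python3 -m crank '{"linear":[[0,0,6],[0,0,8],[0,0,8],[0,0,8],[0,0,8]],"spin":[0,0,0,0,0]}'
python3 -m crank '{"linear":[[0,0,15],[0,0,18],[0,0,18],[0,0,15],[0,0,10]],"spin":[0,0,0,0,0]}'
python3 -m crank '{"linear":[[0,0,5],[0,0,0],[0,0,0],[0,0,0],[0,0,0]],"spin":[0,0,0,0,0]}'
python3 look.py w6
python3 - <<'E'
from h import *
s=manip.state();p=manip.get_image("side");save("pics/s6.png",p["color"][60:240,150:390],3)
print(s["tool_pos"],s["ft_torque"])
for n in("padlock","dial_grip"):print([(d["conf"],d["uv"]) for d in manip.silhouettes(n,p)])
E
```

```text
time: 16.05
tool_pos: [0.484, -0.1005, 0.0519]
eef_rot: [0.0, -0.137, 0.991, 0.0]
contact_force: [9.8, 2.3, -10.3]
width: 0.0445
finger_force: 62.7
time: 16.55
tool_pos: [0.4832, -0.1007, 0.0903]
eef_rot: [-0.001, -0.137, 0.991, 0.0]
contact_force: [1.2, 0.1, -4.4]
width: 0.0446
finger_force: 63.7
time: 17.05
tool_pos: [0.4838, -0.1008, 0.1673]
eef_rot: [0.0, -0.137, 0.991, -0.0]
contact_force: [-0.4, -0.2, -3.2]
width: 0.0447
finger_force: 63.7
time: 17.55
tool_pos: [0.4835, -0.1007, 0.1705]
eef_rot: [-0.0, -0.137, 0.991, 0.0]
contact_force: [0.4, 0.8, -3.5]
width: 0.0444
finger_force: 63.7
17.55 [ 0.4835 -0.1007  0.1705] [-0.205  0.231 -0.216  1.125 -0.    -0.481] 105.7731464157279
nest [(0.87, [126.0, 70.0], 10740, [0.415, -0.249]), (0.69, [260.0, 256.0], 5559, [0.56, -0.077])]
padlock [(0.74, [398.0, 98.0], 4430, [0.374, -0.004]), (0.73, [226.0, 238.0], 5315, [0.54, -0.116]), (0.71, [152.0, 331.0], 45, [0.684, -0.172])]
keeper_grip [(0.86, [89.0, 88.0], 2117, [0.435, -0.25])]
dial_grip [(0.65, [410.0, 105.0], 1217, [0.38, -0.004])]
shackle_grip [(0.84, [249.0, 204.0], 5011, [0.504, -0.104]), (0.64, [363.0, 61.0], 1164, [0.353, -0.043]), (0.61, [151.0, 326.0], 137, [0.684, -0.175])]
keyed_padlock [(0.96, [382.0, 251.0], 656, [0.526, 0.053])]
stone_dish []
plate [(0.82, [158.0, 235.0], 2316, [0.581, -0.19])]
[ 0.48380619 -0.10073923  0.17105586] [-0.04197693  0.15266291  0.0177765 ]
[(0.85, [325.1, 219.9]), (0.84, [210.8, 157.7]), (0.56, [262.4, 135.4])]
[(0.62, [261.7, 127.5]), (0.47, [327.9, 219.4])]
```

View pics/s6.png

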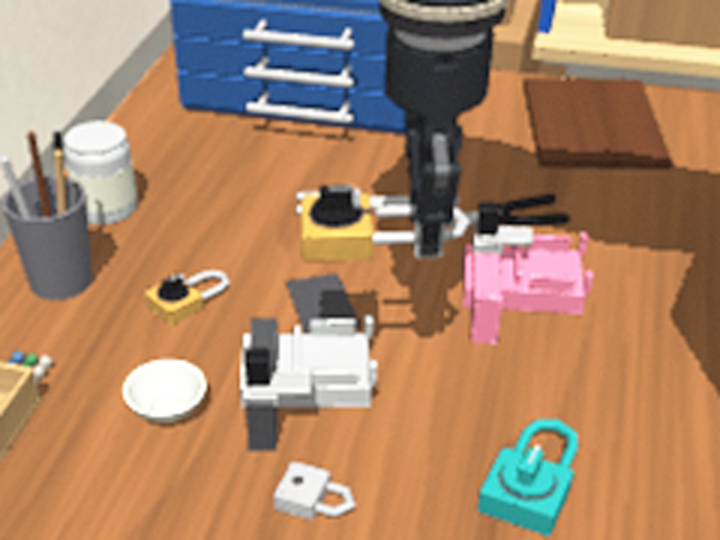

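View pics/w6.png

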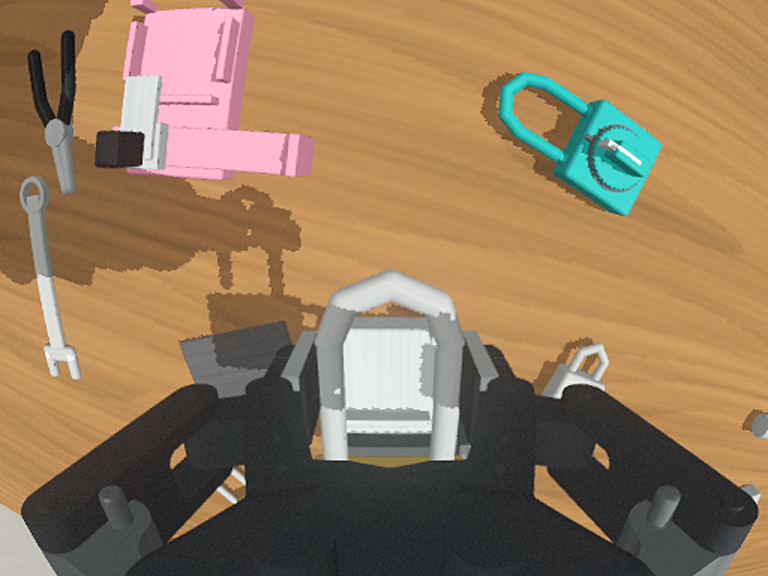

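The side view shows the padlock at (335,225), level, dial up, open and well clear of the empty nest at (310,370). I'm handing it in.

```bash
python3 -c "
from cell import manip
print(manip.hand_in())"
```

```text
the job is handed in; nothing more can be done
None
```

I handed in the job at about 17.7 s on the robot's clock, though the hand-in gave no verdict: keeper at its stop, dial turned to the pip, shackle pulled to its stop, and the padlock held level and clear with its centre at about 0.17 m.

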